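Sort out the weak spring clip by pulling test strips

TASK

Take the yellow-handled test strip of each of the three spring clips on the board and gently draw it about 15 mm straight out, feeling how hard the clip holds it; leave the strips pinched in their clips. Once all three are tested, lift the one clip with the weakest grip out of its bay by its black block and set it down gently, flat on its base, in the red tray, its strip still in its jaws and inside the tray. Leave the two sound clips in their bays and do not disturb the other things on the bench.

Things in the scene. Friction and masses are not known exactly. Their poses are not given: they have to be found in the camera images.
- board: Fixed grey board, x -135 to +85 mm, y +-145 mm, top 8 mm above the bench. Origin at bench level under the middle bay. Bays at y = -90, 0, +90 mm, x = 0. In each, two steel stops 16 mm high at x = -13.5 to -21.5 mm, 11 to 24 mm either side of the bay's centre line, hold the clip back while its strip is pulled to the board's -x; a fence 6 mm high stands at x = +45 mm. A clip lifts straight up out.
- tray: Fixed open red plastic tray for the weak clip, 220 mm (x) x 140 mm (y), 30 mm high, wall and floor 4 mm. Origin under its centre at bench height.
- clip_a: Loose spring clip, 0.13 to 0.22 kg, in any of the bays, axes along the board's, mouth to -x. The three look the same. Origin: underside centre of its black spring block, 26 (x) x 28 (y) x 36 mm high, where to pick it up. Steel jaws reach from it to x = -49 mm, 25 mm high, 16 mm wide together; two finger plates reach back to x = +37 mm.
- clip_b: Spring clip, same shape as clip_a, in any of the bays. Exactly one of the three clips (which one can only be felt) holds its strip less than half as hard as the other two. Sliding the strip takes about 2 to 5 N on the weak one and 6 to 13 N on a sound one (friction varies), even all along the pull.
- clip_c: Spring clip, same shape as clip_a, in any of the bays.
- strip_a: Loose 30 g steel strip on edge on the board, pinched in clip_a. Yellow handle 20 (x) x 16 (y) x 32 mm high, gripped across y; blade 4 mm thick, 24 mm high, from the handle to x = +59 mm, last 31 mm in the jaws. Origin: underside of the handle's centre, at first 77 mm ahead (-x) of the clip's origin. Drawn about 15 mm to -x (6 to 24 mm) it has slid enough and is still held.
- strip_b: Test strip, same as strip_a, pinched in clip_b.
- strip_c: Test strip, same as strip_a, pinched in clip_c.
- jaw_a: Hinged sprung jaw of clip_a, on its -y side; it presses the strip on the fixed jaw. Origin on its hinge, at x = -8, y = -6, z = +13 mm of the clip. No need to touch it.
- jaw_b: Hinged sprung jaw of clip_b, on its -y side; it presses the strip on the fixed jaw. Origin on its hinge, at x = -8, y = -6, z = +13 mm of the clip. No need to touch it.
- jaw_c: Hinged sprung jaw of clip_c, on its -y side; it presses the strip on the fixed jaw. Origin on its hinge, at x = -8, y = -6, z = +13 mm of the clip. No need to touch it.
- socket: Bystander, to be left alone: large steel socket, 68 mm across, 62 mm high, standing; origin under its centre.
- wrench: Bystander, to be left alone: steel wrench 200 mm long, lying flat; origin under its middle.
- driver: Bystander, to be left alone: screwdriver 200 mm long, lying; origin under its middle.
- bolt: Bystander, to be left alone: dark steel bolt standing on its head, 23 mm across, 81 mm high; origin under its centre.
- nut: Bystander, to be left alone: brass nut 19 mm across the flats, 12 mm high, lying on the far edge of the board; origin under its centre.
Things that resemble listed ones, but are neither listed nor needed, are in the scene too. Leave any purple or turquoise look-alike of the strip_a alone.

How it is judged:
By the outcome, as a careful person would: the job done as asked, in the order asked, and still so for the second after the job is handed in, with the robot touching nothing.
It also fails if it takes over 69 s, if anything falls off the work surface, if the arm or the gripper's body presses on something with over 40 N, if the wrist force passes 120 N, or if a joint passes its speed limit or range.

ROBOT

A 6-joint arm with a two-finger parallel gripper is mounted at the origin on the work surface. World frame = base frame: x ahead of the robot, y to its left, z up, the work surface at z = 0. Lengths are in m, angles in rad, forces in N, time in s.
With the tool pointing down it reaches from about 0.375 to 0.9 m from the base axis. Payload 3.1 kg.
Tool frame: the origin (TCP) lies on the centre line of the jaws, within the pads' length; the fingertips stand 8 mm ahead of it and the grasp point (between the pads) lies 11 mm behind it (robot.tip_extent is the distance from the TCP to the fingertips, in m); y points along the fingers, z is the direction in which the jaws open and shut, and the axes are right-handed (so a half turn about y gives the same grasp; the last joint's range is limited). The gripper opens to 87 mm and grips with 3 to 60 N. Pads are 19 mm wide; open, the fingers measure 117 mm over their backs; the gripper's body (75 mm by 190 mm) begins 51 mm behind the grasp point.
Start: joints at [-0.178, 0.527, 1.433, -0, 1.181, -0.178], TCP at [0.625, 0, 0.231] pointing down, gripper open.
Joint ranges: [-3.08, 3.08], [-0.75, 2.2], [0.22, 2.44], [-1.43, 4.57], [0, 2.65], [-2.85, 2.85]. Speed limits (rad/s): [2.79, 2.79, 3.14, 3.14, 3.14, 3.14].

INTERFACE

Orientations are given as a unit quaternion [x, y, z, w].
In Python, from rig import robot gives the robot as it stands.
- The arm moves only by the shell command python3 -m crank 'ROWS' [FORCE]. ROWS is JSON, a list that holds one entry, the list of rows, each a list of 7 numbers: the turn, a rotation vector about the tool's x, y, z in degrees, then the shift along the tool's x, y, z in m, then the opening in per cent of the stroke, from 0 (shut) to 100 (fully open). In form: [[[ax, ay, az, dx, dy, dz, gripper], ...]]. A call has exactly 5 rows; each row shifts and turns the commanded pose from where the row before left it, along the tool's axes as they then stand; what a row does not reach is not made up. A row lasts 1/8 s, in which the tool goes at most 62.5 mm and 10.7 degrees, less where a joint would pass 70% of its speed; a pose out of reach is approached as far as the arm can. A call with a gripper value outside its range is refused whole. The fingers move at their own pace and stop on an object; FORCE is the grip in N (left out, the last holds). Time passes only in rows, so rows that do not move let the fingers close, or fill a call up. It gives the time, the measured TCP pose, the force and the opening at its end, in the units of the state.
- robot.get_obs(): the state, without advancing time (a new reading comes with each control period).
- robot.camera(name): name is "scene" or "side" or "wrist"; returns a dict with "img" (420x560x3 uint8, red, green, blue), "K" (3x3 intrinsics, pixels), "R" (3x3) and "t" (3): a world point X has camera coordinates R X + t; the wrist camera has in their place "T_tool_cam" (4x4, takes a point from camera to tool coordinates, whose origin is the TCP and whose axes are the tool frame's). Camera axes: x right, y down, z forward; pixel columns grow to the right and rows downward; lengths in m; the calibration is good to about 2 mm. A picture is of the moment at which its call begins: read the wrist's pose just before it. There is no depth.
- robot.hand_in(): hands the job in, once; it reports no verdict.
Trained networks look in a picture, given as the dict that the camera call returned (one of the last four; its "shot" number tells which), for a name from the list of things; names that differ only in an ending like _2 or _b are one class to them, and where a whole thing is asked for, a point or a joint stands for the part that bears it (a point fixed in the world has none). Each returns a list of dicts, best first, with "conf" (0 to 1); they miss things now and then, are a little off and sometimes report something else, mostly with a low value. They report only what shows in the picture. A call takes as long as a camera call. They do not tell look-alikes from the thing itself.
- robot.spot_in(picture, thing): "at" ([row, column] in pixels, amid what is visible of it).
The state is a dict: "time": time; "q": joint angles; "joint_velocities": joint speeds; "joint_torque": joint torques, N m; "position": TCP position; "tool_rot": TCP orientation; "ft_force": force on the tool from outside, world axes, zero at the start; "moment": the same for the moment, N m; "grip_width": finger opening in m.
Only numpy, scipy, OpenCV 4.12 (cv2) and the standard library are available. Lean on these libraries where they do the work, as an engineer would, in place of code of your own. Each camera call takes 0.05 s, during which the arm holds its last target.

## Working session

There is one attempt and no reset: what is moved stays moved. The work goes in short steps, Python scripts to look and compute and a shell command to move; the robot and the scene stay as the last step left them, time stands still between calls to the robot, and variables do not carry over. Pictures are saved under pics/ and viewed, and the job is handed in when it is done.

```bash
ls; mkdir -p pics; python3 - <<'E'
from rig import robot
import cv2
o=robot.get_obs()
for k in o: print(k,o[k])
for n in ["scene","side","wrist"]:
    p=robot.camera(n)
    cv2.imwrite(f"pics/{n}0.png",p["img"][:,:,::-1])
    print(n,p["K"].tolist(),[ (k,p[k]) for k in p if k not in("img","K")])
    for t in ["board","tray","clip_a","strip_a","nut","socket","wrench","driver","bolt"]:
        print(t,[(r["at"],round(r["conf"],2)) for r in robot.spot_in(p,t)])
E
```

```text
pics
time 0.0
q [-1.78481680e-01  5.28478039e-01  1.43385359e+00 -2.14646769e-05
  1.18136716e+00 -1.78530208e-01]
joint_velocities [-0.00141176 -0.00083891  0.00114481 -0.00074419  0.00173046 -0.00053392]
joint_torque [-5.45745443e-04 -4.40045428e+01 -1.76593530e+01  6.32597599e-02
  5.83207863e-02 -1.53719384e-04]
position [6.24316709e-01 1.58178270e-04 2.29579791e-01]
tool_rot [-0.50044434  0.5005932  -0.49937789  0.49958346]
ft_force [ 0.29151597 -0.20046542  0.18045953]
moment [ 0.02700465  0.02394803 -0.03264505]
grip_width 0.08755718117151272
scene [[533.3515745679803, 0.0, 286.5493758028125], [0.0, 533.3515745679803, 204.81323335074626], [0.0, 0.0, 1.0]] [('R', array([[ 0.49939291,  0.86634275,  0.00754697],
       [ 0.6644356 , -0.37738662, -0.64506175],
       [-0.55599645,  0.32715374, -0.76409317]])), ('t', array([-0.28337346, -0.30545041,  1.57903219])), ('shot', 1)]
board [([237.4, 291.6], 0.78)]
tray [([253.8, 150.2], 0.79)]
clip_a [([247.8, 271.6], 0.97), ([215.8, 336.4], 0.83), ([228.7, 307.2], 0.76)]
strip_a [([228.9, 306.3], 0.7), ([212.5, 289.3], 0.69), ([168.3, 2
[... 1146 characters left out ...]
_tool_cam', array([[-1.57030059e-03,  9.70336656e-01,  2.41752578e-01,
        -6.53253424e-02],
       [ 1.56010295e-03, -2.41750205e-01,  9.70337263e-01,
        -1.54261745e-01],
       [ 9.99997550e-01,  1.90088008e-03, -1.13420459e-03,
         8.83808067e-04],
       [ 0.00000000e+00,  0.00000000e+00,  0.00000000e+00,
         1.00000000e+00]])), ('shot', 3)]
board [([125.3, 233.7], 0.82)]
tray []
clip_a [([235.6, 262.8], 0.94), ([157.9, 255.3], 0.92)]
strip_a [([238.2, 205.2], 0.86), ([116.4, 64.6], 0.8), ([73.4, 185.9], 0.67), ([219.3, 62.1], 0.64), ([158.4, 189.1], 0.56)]
nut [([142.1, 316.3], 0.56), ([158.5, 257.1], 0.32)]
socket [([161.9, 254.7], 0.31)]
wrench []
driver []
bolt []
```

View pics/scene0.png

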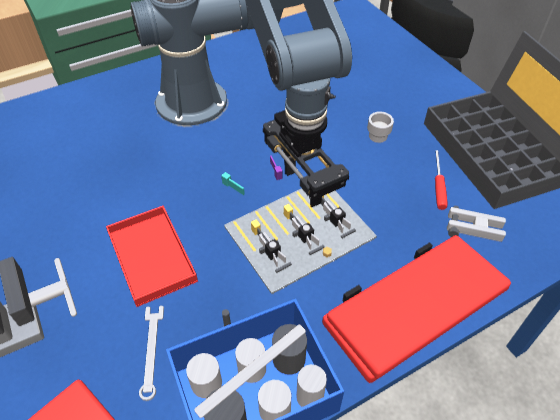

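View pics/side0.png

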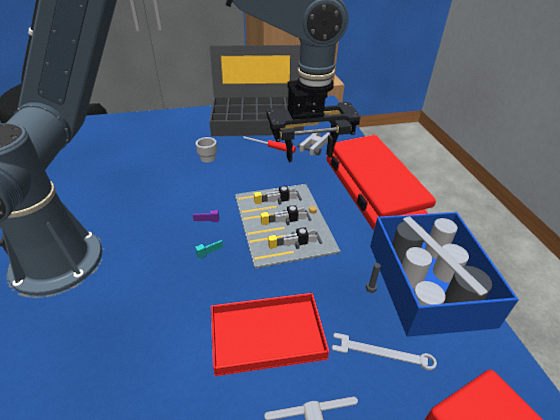

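View pics/wrist0.png

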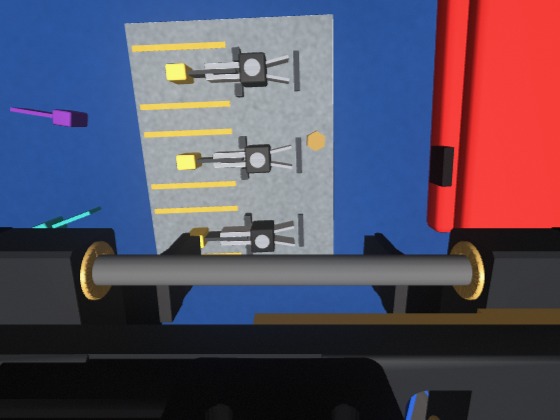

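```bash
cat > h.py <<'E'
import numpy as np, cv2
from scipy.spatial.transform import Rotation as Ro
from scipy.optimize import least_squares
def cam(robot,name):
    o=robot.get_obs(); p=robot.camera(name)
    return p,pose(p,o)
def pose(p,o):
    if "R" in p: return p["K"],np.array(p["R"]),np.array(p["t"])
    T=np.eye(4);T[:3,:3]=Ro.from_quat(o["tool_rot"]).as_matrix();T[:3,3]=o["position"]
    W=np.linalg.inv(T@p["T_tool_cam"]); return p["K"],W[:3,:3],W[:3,3]
def ray(c,rc):
    K,R,t=c; d=R.T@np.linalg.inv(K)@np.array([rc[1],rc[0],1.]); return -R.T@t,d
def onz(c,rc,z):
    o,d=ray(c,rc); return o+d*(z-o[2])/d[2]
def proj(c,X):
    K,R,t=c; q=K@(R@np.asarray(X)+t); return np.array([q[1]/q[2],q[0]/q[2]])
def tri(obs):
    A=np.zeros((3,3));b=np.zeros(3)
    for c,rc in obs:
        o,d=ray(c,rc);d=d/np.linalg.norm(d);P=np.eye(3)-np.outer(d,d);A+=P;b+=P@o
    X=np.linalg.solve(A,b); return X,[np.round(proj(c,X)-rc,1).tolist() for c,rc in obs]
def yellow(img,amin=25):
    h=cv2.cvtColor(img,cv2.COLOR_RGB2HSV); m=cv2.inRange(h,(22,140,120),(34,255,255))
    n,l,s,ce=cv2.connectedComponentsWithStats(m)
    return [(int(s[i,4]),ce[i][::-1].round(1).tolist(),s[i,:4].tolist()) for i in range(1,n) if s[i,4]>=amin]
E
python3 - <<'E'
from rig import robot
from h import *
for n in ["scene","side","wrist"]:
    p,c=cam(robot,n); 
    r=p["img"]
    print(n)
    for y in yellow(p["img"],15): print(y, np.round(onz(c,y[1],0.03),3))
    for rr in robot.spot_in(p,"clip_a"): print("clip",rr["at"],rr["conf"].__round__(2),np.round(onz(c,rr["at"],0.035),3))
    for nme in ["tray","bolt","socket"]:
      for rr in robot.spot_in(p,nme): print(nme,rr["at"],rr["conf"].__round__(2),np.round(onz(c,rr["at"],0.015),3))
    np.savez(f"/tmp/{n}0.npz",img=r,K=c[0],R=c[1],t=c[2])
E
```

```text
scene
(15, [227.5, 255.1], [252, 225, 8, 7]) [ 0.532 -0.064  0.03 ]
clip [247.4, 272.4] 0.63 [ 0.604 -0.058  0.035]
clip [213.4, 337.0] 0.63 [0.594 0.122 0.035]
clip [251.7, 326.9] 0.62 [0.675 0.042 0.035]
clip [231.3, 304.6] 0.61 [0.601 0.028 0.035]
clip [207.4, 323.9] 0.53 [0.563 0.105 0.035]
tray [254.5, 153.9] 0.97 [ 0.476 -0.294  0.015]
bolt [317.2, 223.6] 0.54 [ 0.697 -0.226  0.015]
socket [126.4, 378.8] 0.88 [0.376 0.408 0.015]
side
(151, [67.9, 279.6], [268, 55, 21, 28]) [0.787 1.077 0.03 ]
(423, [67.4, 245.0], [221, 56, 50, 28]) [0.625 1.113 0.03 ]
(20, [69.2, 237.0], [235, 65, 5, 10]) [0.584 1.097 0.03 ]
(76, [73.9, 271.8], [263, 64, 17, 19]) [0.735 1.009 0.03 ]
(43, [78.7, 256.5], [248, 73, 15, 10]) [0.656 0.965 0.03 ]
(94, [197.6, 255.4], [238, 192, 24, 12]) [0.511 0.114 0.03 ]
(39, [208.8, 258.8], [242, 206, 34, 6]) [0.512 0.064 0.03 ]
(111, [217.7, 262.4], [244, 213, 30, 12]) [0.515 0.026 0.03 ]
(43, [230.3, 265.8], [248, 227, 36, 7]) [ 0.515 -0.023  0.03 ]
(125, [240.7, 270.2], [250, 236, 33, 12]) [ 0.519 -0.062  0.03 ]
(56, [254.8, 274.0], [255, 251, 38, 8]) [ 0.519 -
[... 483 characters left out ...]
015]
wrist
(522, [46.3, 178.8], [133, 42, 92, 10]) [0.521 0.143 0.03 ]
(47, [75.4, 179.3], [168, 64, 19, 17]) [0.52  0.116 0.03 ]
(459, [105.0, 185.0], [141, 101, 89, 9]) [0.524 0.087 0.03 ]
(426, [132.6, 188.0], [145, 129, 87, 8]) [0.525 0.058 0.03 ]
(34, [159.1, 190.0], [178, 155, 18, 14]) [0.525 0.03  0.03 ]
(382, [184.8, 193.2], [152, 181, 84, 8]) [0.527 0.002 0.03 ]
(359, [209.3, 196.4], [155, 206, 83, 8]) [ 0.529 -0.026  0.03 ]
(32, [242.1, 201.4], [200, 235, 4, 13]) [ 0.532 -0.066  0.03 ]
(15, [253.0, 233.0], [226, 253, 15, 1]) [ 0.568 -0.079  0.03 ]
clip [67.8, 246.7] 0.87 [0.59  0.122 0.035]
clip [235.9, 258.7] 0.84 [ 0.599 -0.056  0.035]
clip [157.5, 257.2] 0.72 [0.599 0.033 0.035]
```

```bash
python3 - <<'E'
import cv2
a=cv2.imread("pics/scene0.png")[170:300,210:400]; cv2.imwrite("pics/scene0z.png",cv2.resize(a,None,fx=4,fy=4,interpolation=2))
a=cv2.imread("pics/wrist0.png")[10:260,120:345]; cv2.imwrite("pics/wrist0z.png",cv2.resize(a,None,fx=2.4,fy=2.4,interpolation=2))
E
```

```text
(no output)
```

View pics/wrist0z.png

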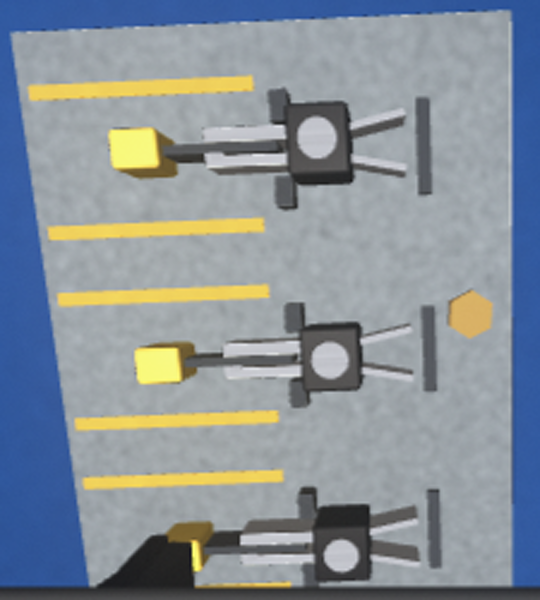

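View pics/scene0z.png

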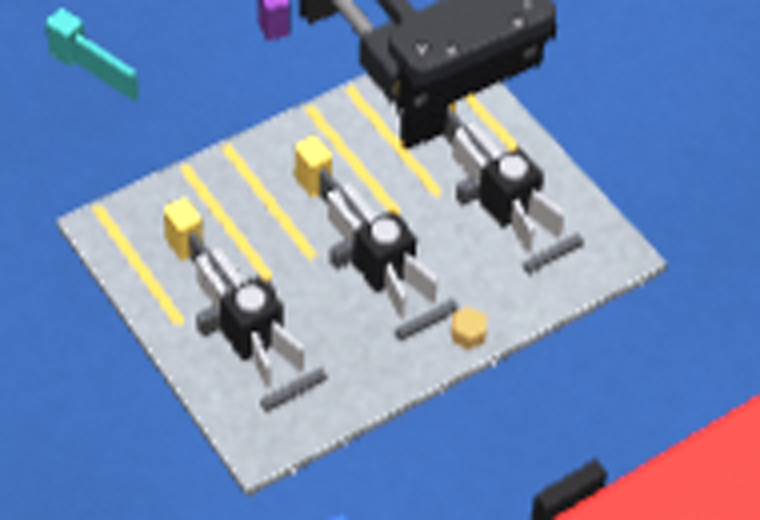

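```bash
python3 -m crank '[[[0,0,0,-0.03,0,-0.03,100],[0,-10.3,0,0,0,0,100],[0,-10.3,0,0,0,0,100],[0,-10.3,0,0,0,0,100],[0,-10.3,0,0,0,0,100]]]'
python3 -m crank '[[[0,-10.3,0,0,0,0,50],[0,-10.3,0,0,0,0,50],[0,-10.3,0,0,0,0,50],[0,-10.3,0,0,0,0,50],[0,-10.3,0,0,0,0,50]]]'
cat > shot.py <<'E'
import sys
from rig import robot
from h import *
n,name=sys.argv[1:3]
o=robot.get_obs();p,c=cam(robot,n)
cv2.imwrite(f"pics/{name}.png",p["img"][:,:,::-1])
np.savez(f"/tmp/{name}.npz",img=p["img"],K=c[0],R=c[1],t=c[2])
print(o["time"],np.round(o["position"],4),np.round(Ro.from_quat(o["tool_rot"]).as_matrix(),4).tolist(),np.round(o["ft_force"],2),round(o["grip_width"],4))
for t in sys.argv[3:]:
    for r in robot.spot_in(p,t): print(t,r["at"],round(r["conf"],2))
E
python3 shot.py wrist w1 clip_a strip_a; python3 shot.py scene s1; python3 shot.py side d1
```

```text
time: 2.88
position: [0.595, 0.0301, 0.2306]
tool_rot: [-0.645, 0.29, -0.29, 0.645]
ft_force: [0.5, 0.8, 0.8]
grip_width: 0.0869
time: 3.5
position: [0.595, 0.03, 0.2306]
tool_rot: [0.707, 0.019, -0.019, -0.707]
ft_force: [-0.2, -0.3, 0.3]
grip_width: 0.0479
3.5 [0.595  0.03   0.2306] [[0.9986, 0.0001, -0.053], [0.053, -0.0, 0.9986], [0.0001, -1.0, -0.0]] [-0.17 -0.3   0.31] 0.0479
clip_a [187.7, 284.7] 0.92
clip_a [185.7, 360.6] 0.81
clip_a [297.0, 34.4] 0.72
clip_a [184.3, 203.9] 0.58
strip_a [125.1, 199.5] 0.97
strip_a [124.5, 281.0] 0.59
strip_a [127.6, 366.5] 0.59
strip_a [0.3, 335.5] 0.45
3.65 [0.595  0.03   0.2306] [[0.999, 0.0001, -0.0442], [0.0442, 0.0001, 0.999], [0.0001, -1.0, 0.0]] [-0.54 -0.84 -0.22] 0.0446
3.7 [0.595  0.03   0.2306] [[0.999, 0.0, -0.0441], [0.0441, 0.0001, 0.999], [0.0, -1.0, 0.0001]] [-0.35 -0.69 -0.11] 0.0441
```

View pics/w1.png

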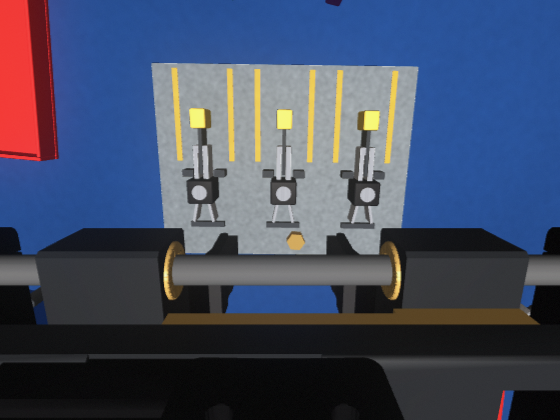

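```bash
python3 shot.py wrist w2; python3 - <<'E'
from h import *
import cv2
for n in ["w2","s1","d1"]:
    f=np.load(f"/tmp/{n}.npz");c=(f["K"],f["R"],f["t"]);img=f["img"]
    h=cv2.cvtColor(img,cv2.COLOR_RGB2HSV)
    print(n)
    for y in yellow(img,25):
        if y[1][0]<110 and n!="w2": continue
        print(y)
a=cv2.imread("pics/w2.png")[55:265,140:430]; cv2.imwrite("pics/w2z.png",cv2.resize(a,None,fx=2.7,fy=2.7,interpolation=2))
a=cv2.imread("pics/s1.png")[180:300,215:385]; cv2.imwrite("pics/s1z.png",cv2.resize(a,None,fx=4.5,fy=4.5,interpolation=2))
a=cv2.imread("pics/d1.png")[175:275,225:350]; cv2.imwrite("pics/d1z.png",cv2.resize(a,None,fx=6,fy=6,interpolation=2))
E
```

```text
3.75 [0.595  0.03   0.2306] [[0.999, 0.0, -0.0445], [0.0445, 0.0, 0.999], [0.0001, -1.0, 0.0]] [-0.19 -0.4  -0.62] 0.044
w2
(413, [113.8, 176.2], [171, 69, 11, 92])
(413, [115.0, 229.9], [226, 69, 8, 93])
(405, [115.1, 256.6], [254, 70, 6, 92])
(406, [114.2, 310.2], [307, 70, 7, 92])
(416, [115.3, 336.9], [333, 70, 9, 92])
(429, [114.8, 390.4], [385, 70, 12, 92])
(49, [120.6, 200.3], [190, 109, 15, 20])
(68, [120.6, 368.4], [363, 110, 16, 20])
s1
d1
(94, [197.6, 255.3], [238, 192, 24, 12])
(38, [208.8, 258.6], [242, 206, 34, 6])
(110, [217.7, 262.5], [244, 213, 30, 12])
(44, [230.3, 266.2], [248, 227, 36, 7])
(126, [240.7, 270.3], [250, 236, 33, 12])
(56, [254.8, 274.0], [255, 251, 38, 8])
```

View pics/w2z.png

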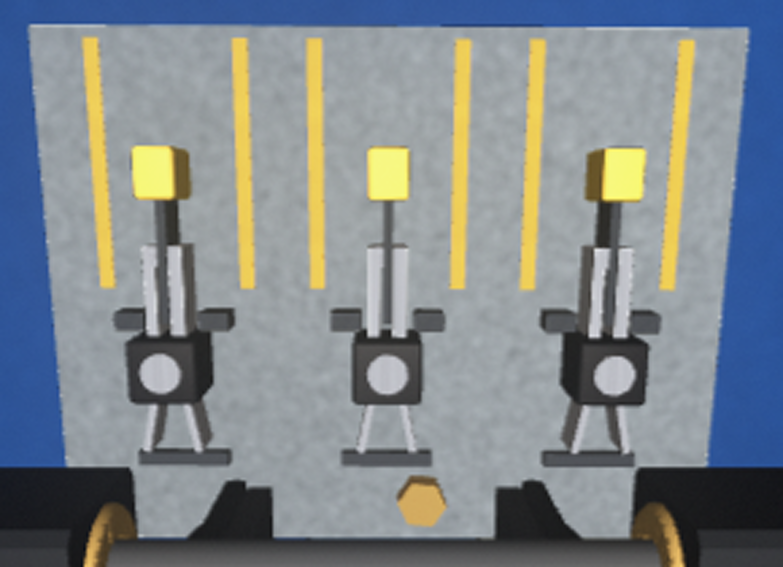

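View pics/s1z.png

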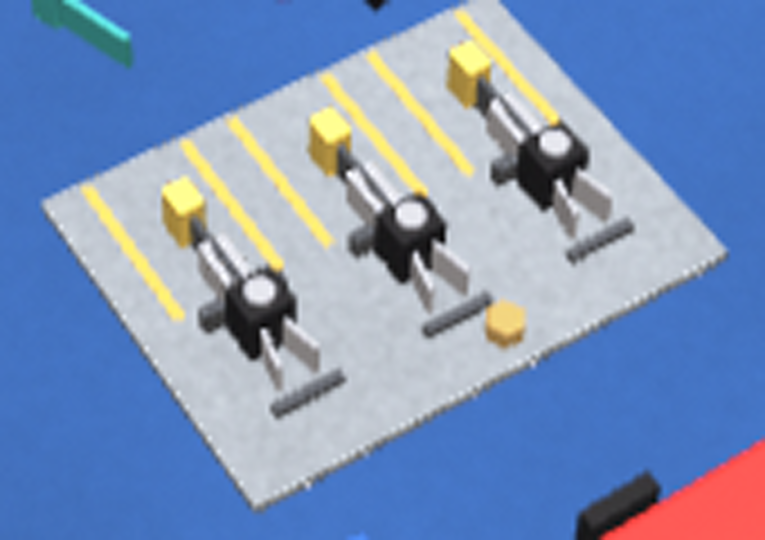

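View pics/d1z.png

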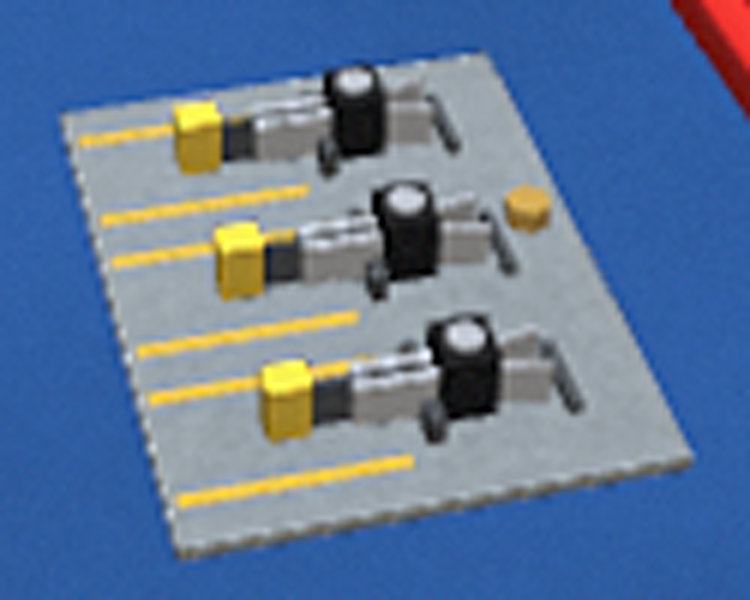

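```bash
cat > fit.py <<'E'
from h import *
C={}
for n in ["w2","s1","d1"]:
    f=np.load(f"/tmp/{n}.npz");C[n]=(f["K"],f["R"],f["t"])
Z={"w2":(2.7,140,55),"s1":(4.5,215,180),"d1":(6,225,175)}
def px(n,u,v):
    s,a,b=Z[n]; return np.array([(v+.5)/s-.5+b,(u+.5)/s-.5+a])
P={"discR":dict(w2=(160,374),s1=(262,290),d1=(465,335)),"disc0":dict(w2=(387,374),s1=(412,215),d1=(406,200)),"discL":dict(w2=(614,375),s1=(555,145),d1=(353,81)),
"hR":dict(w2=(154,173),s1=(184,191),d1=(287,373)),"h0":dict(w2=(388.5,174),s1=(330,124),d1=(240,233)),"hL":dict(w2=(624,174),s1=(469,58),d1=(198,110)),
"c--":dict(w2=(29,25),s1=(42,203),d1=(180,553)),"c-+":dict(w2=(748,28),d1=(62,115)),"c++":dict(s1=(727,253),d1=(483,53)),"c+-":dict(s1=(258,508),d1=(692,462))}
X={}
for k,d in P.items():
    X[k],e=tri([(C[n],px(n,*uv)) for n,uv in d.items()]); print(k,np.round(X[k]*1000,1),e)
M={"discR":(0,-90),"disc0":(0,0),"discL":(0,90),"hR":(-77,-90),"h0":(-77,0),"hL":(-77,90),"c--":(-135,-145),"c-+":(-135,145),"c++":(85,145),"c+-":(85,-145)}
def res(q):
    c,s=np.cos(q[2]),np.sin(q[2]); r=[]
    for k,m in M.items():
        r+= [q[0]+c*m[0]-s*m[1]-X[k][0]*1e3, q[1]+s*m[0]+c*m[1]-X[k][1]*1e3]
    return r
s=least_squares(res,[600,30,.05]); print(s.x[:2],np.degrees(s.x[2])); 
for k,r in zip(M,np.reshape(s.fun,(-1,2))): print(k,r.round(1))
E
python3 fit.py
```

```text
discR [602.9 -57.4  45.6] [[-0.5, 1.0], [-0.1, -0.5], [-0.1, 0.5]]
disc0 [599.1  32.3  45. ] [[-0.4, 0.9], [-0.2, -0.4], [0.1, 0.4]]
discL [595.4 122.6  43.9] [[-0.5, 0.9], [-0.4, -0.2], [0.3, 0.6]]
hR [526.  -60.2  41. ] [[-0.6, 0.5], [0.1, -0.3], [-0.2, 0.3]]
h0 [522.8  28.9  40.6] [[-0.0, 0.5], [-0.3, -0.1], [0.2, 0.3]]
hL [519.  118.3  40.6] [[0.4, 0.3], [-0.6, 0.0], [0.5, 0.3]]
c-- [ 470.8 -118.     6.5] [[-0.1, 0.7], [0.1, -0.4], [-0.2, 0.2]]
c-+ [458.8 169.8   8.5] [[-0.3, 0.2], [0.0, 0.1]]
c++ [676.5 181.5   5.8] [[-0.6, 0.2], [0.4, 0.3]]
c+- [ 689.  -106.9    2.8] [[0.2, -0.1], [-0.1, -0.1]]
[599.06767453  32.58188119] 2.5781790441407386
discR [0.3 0.1]
disc0 [0.  0.3]
discL [-0.3 -0.1]
hR [ 0.2 -0.6]
h0 [-0.6  0.2]
hL [-0.9  0.7]
c-- [-0.  -0.3]
c-+ [-1.1  1.6]
c++ [ 0.9 -0.3]
c+- [ 1.5 -1.5]
```

```bash
python3 -m crank '[[[0,0,0,-0.0243,0,-0.0291,50],[0,0,0,-0.0243,0,-0.0291,50],[0,0,0,-0.0243,0,-0.0291,50],[0,0,0,0,0.045,0,50],[0,0,0,0,0.045,0,50]]]'
python3 -m crank '[[[0,0,0,0,0.04,0,50],[0,0,0,0,0.02,0,50],[0,0,0,0,0,0,50],[0,0,0,0,0,0,50],[0,0,0,0,0,0,50]]]'; python3 shot.py wrist w3; python3 shot.py side d3
```

```text
time: 4.42
position: [0.5269, -0.0615, 0.1405]
tool_rot: [0.707, 0.017, -0.014, -0.707]
ft_force: [0.1, 0.2, -0.7]
grip_width: 0.0435
time: 5.05
position: [0.5272, -0.0609, 0.0818]
tool_rot: [0.707, 0.017, -0.016, -0.707]
ft_force: [0.6, -0.3, -0.3]
grip_width: 0.0434
5.05 [ 0.5272 -0.0609  0.0818] [[0.9989, 0.0026, -0.0469], [0.0469, -0.0008, 0.9989], [0.0025, -1.0, -0.001]] [ 0.57 -0.34 -0.35] 0.0434
5.1 [ 0.5271 -0.0608  0.0817] [[0.9989, 0.0024, -0.047], [0.047, -0.0008, 0.9989], [0.0024, -1.0, -0.0009]] [-0.26  0.19 -0.73] 0.0434
```

View pics/w3.png

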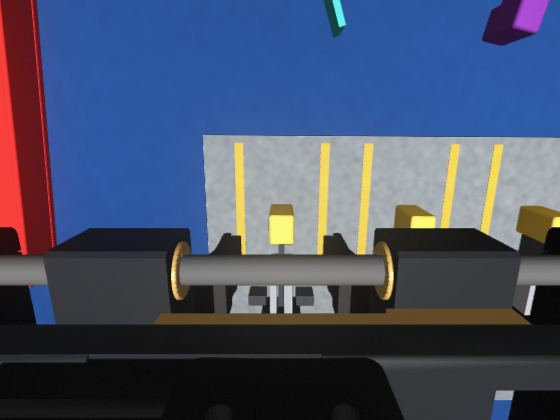

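View pics/d3.png

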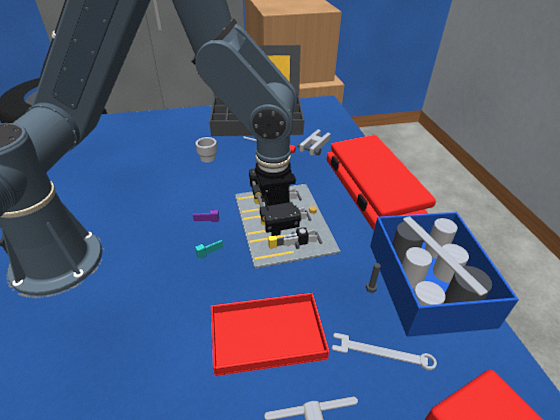

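Of the five strip-like things, the yellow handles at scene0 px (255,229), (288,212) and a third hidden by the gripper are the ones meant. The purple (276,168) and turquoise (232,183) ones on the bench are look-alikes. In w3 the yellow −y handle sits at (281,224), centred between the fingers on the grey board, so I descend on it.

```bash
python3 -m crank '[[[0,0,0,0,0.02,0,50],[0,0,0,0,0.02,0,50],[0,0,0,0,0.012,0,50],[0,0,0,0,0.008,0,50],[0,0,0,0,0,0,50]]]' 30
python3 -m crank '[[[0,0,0,0,0,0,20],[0,0,0,0,0,0,10],[0,0,0,0,0,0,0],[0,0,0,0,0,0,0],[0,0,0,0,0,0,0]]]' 30
python3 shot.py wrist w4
```

```text
time: 5.78
position: [0.5262, -0.0606, 0.0203]
tool_rot: [-0.707, -0.016, 0.017, 0.707]
ft_force: [-0.0, -0.1, 0.5]
grip_width: 0.0432
time: 6.4
position: [0.5265, -0.0607, 0.0208]
tool_rot: [0.707, 0.017, -0.017, -0.707]
ft_force: [-0.4, -0.2, 1.9]
grip_width: 0.0158
6.4 [ 0.5265 -0.0607  0.0208] [[0.9989, 0.0006, -0.0473], [0.0473, -0.0003, 0.9989], [0.0005, -1.0, -0.0003]] [-0.42 -0.19  1.9 ] 0.0158
```

View pics/w4.png

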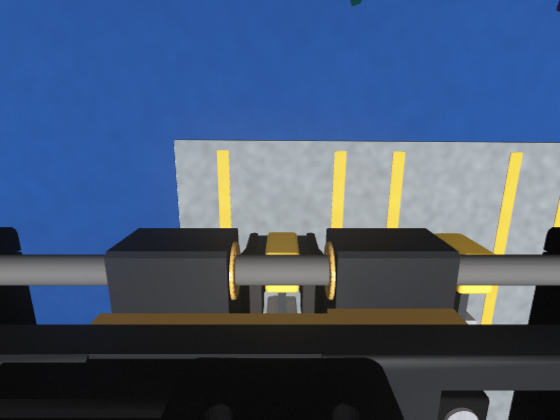

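```bash
python3 -m crank '[[[0,0,0,-0.0015,0,0,0],[0,0,0,-0.0015,0,0,0],[0,0,0,-0.0015,0,0,0],[0,0,0,-0.0015,0,0,0],[0,0,0,-0.0015,0,0,0]]]'
python3 -m crank '[[[0,0,0,-0.0015,0,0,0],[0,0,0,-0.0015,0,0,0],[0,0,0,-0.0015,0,0,0],[0,0,0,-0.0015,0,0,0],[0,0,0,-0.0015,0,0,0]]]'
python3 shot.py wrist w5;python3 shot.py side d5
```

```text
time: 7.08
position: [0.5196, -0.0612, 0.0208]
tool_rot: [0.707, 0.017, -0.016, -0.707]
ft_force: [4.1, 0.8, 2.5]
grip_width: 0.0156
time: 7.7
position: [0.5119, -0.0615, 0.0208]
tool_rot: [0.707, 0.017, -0.016, -0.707]
ft_force: [5.0, 1.8, 2.8]
grip_width: 0.0156
7.7 [ 0.5119 -0.0615  0.0208] [[0.9989, 0.0017, -0.0471], [0.0471, -0.0005, 0.9989], [0.0017, -1.0, -0.0006]] [4.98 1.84 2.8 ] 0.0156
7.75 [ 0.5117 -0.0615  0.0208] [[0.9989, 0.0014, -0.047], [0.047, -0.0005, 0.9989], [0.0014, -1.0, -0.0005]] [4.01 2.18 3.06] 0.0159
```

View pics/w5.png

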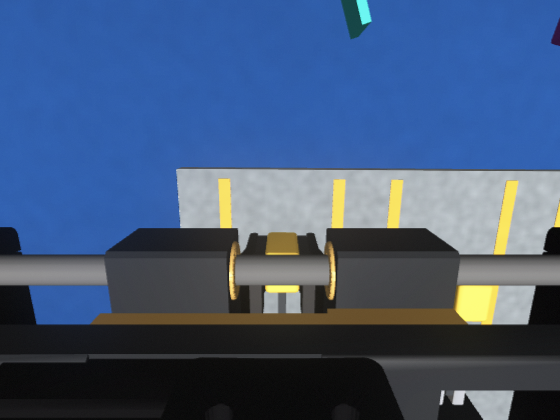

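```bash
python3 -m crank '[[[0,0,0,0,0,0,45],[0,0,0,0,0,0,45],[0,0,0,0,0,0,45],[0,0,0,0,-0.02,0,45],[0,0,0,0,-0.03,0,45]]]'
python3 -m crank '[[[0,0,0,0.005,-0.01,0.03,45],[0,0,0,0.005,0,0.03,45],[0,0,0,0.0048,0,0.0299,45],[0,0,0,0,0,0,45],[0,0,0,0,0,0,45]]]'
python3 shot.py wrist w6; python3 shot.py scene s6
```

```text
time: 8.43
position: [0.5097, -0.0609, 0.07]
tool_rot: [-0.706, -0.015, 0.018, 0.707]
ft_force: [0.2, 0.3, 1.2]
grip_width: 0.0391
time: 9.05
position: [0.5214, 0.0288, 0.0803]
tool_rot: [0.707, 0.016, -0.017, -0.707]
ft_force: [0.5, -1.2, 0.7]
grip_width: 0.0395
9.05 [0.5214 0.0288 0.0803] [[0.9989, -0.001, -0.0475], [0.0475, -0.0002, 0.9989], [-0.001, -1.0, -0.0002]] [ 0.52 -1.18  0.7 ] 0.0395
9.1 [0.5215 0.0285 0.0804] [[0.9989, -0.0008, -0.0467], [0.0467, -0.0002, 0.9989], [-0.0008, -1.0, -0.0002]] [ 0.91 -0.41 -0.3 ] 0.0388
```

```bash
python3 - <<'E'
import cv2,numpy as np
a=cv2.imread("pics/s6.png")[180:300,215:385]; a=cv2.resize(a,None,fx=3.3,fy=3.3,interpolation=2)
b=cv2.imread("pics/w6.png"); b=cv2.resize(b,(480,360))[:,:]
c=np.zeros((760,561,3),np.uint8);c[:396,:561]=a;c[396:756,:480]=b;cv2.imwrite("pics/c6.png",c[:600*2]);
cv2.imwrite("pics/s6z.png",a)
E
```

```text
(no output)
```

View pics/w6.png

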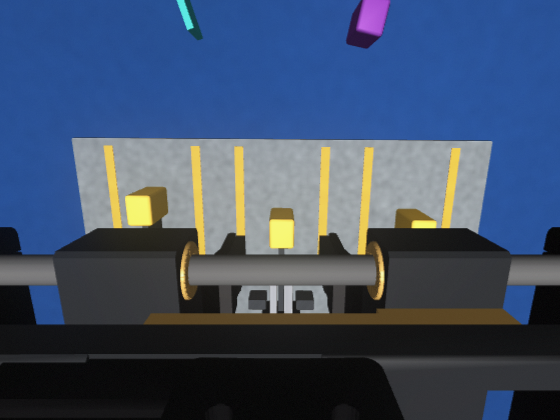

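View pics/s6z.png

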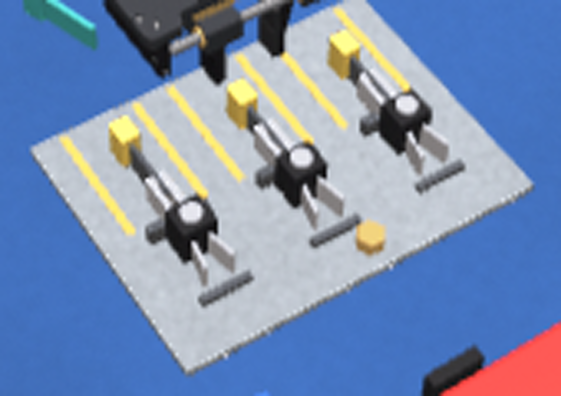

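The −y strip has moved out, with its handle now at (145,207) in w6. The middle handle is centred at (281,228). I repeat the test on the middle strip.

```bash
python3 -m crank '[[[0,0,0,0.001,0.02,0,45],[0,0,0,0,0.02,0,45],[0,0,0,0,0.012,0,45],[0,0,0,0,0.007,0,45],[0,0,0,0,0,0,45]]]' 40
python3 -m crank '[[[0,0,0,0,0,0,20],[0,0,0,0,0,0,10],[0,0,0,0,0,0,0],[0,0,0,0,0,0,0],[0,0,0,0,0,0,0]]]' 40
python3 -m crank '[[[0,0,0,-0.0015,0,0,0],[0,0,0,-0.0015,0,0,0],[0,0,0,-0.0015,0,0,0],[0,0,0,-0.0015,0,0,0],[0,0,0,-0.0015,0,0,0]]]'
python3 -m crank '[[[0,0,0,-0.0015,0,0,0],[0,0,0,-0.0015,0,0,0],[0,0,0,-0.0015,0,0,0],[0,0,0,-0.0015,0,0,0],[0,0,0,-0.0015,0,0,0]]]'
python3 shot.py wrist w7
```

```text
time: 9.78
position: [0.5227, 0.029, 0.0213]
tool_rot: [-0.707, -0.016, 0.017, 0.707]
ft_force: [0.4, -0.0, 0.1]
grip_width: 0.0392
time: 10.4
position: [0.5231, 0.0292, 0.0219]
tool_rot: [0.707, 0.017, -0.016, -0.707]
ft_force: [-1.0, -0.5, 4.2]
grip_width: 0.016
time: 11.02
position: [0.5202, 0.0288, 0.0221]
tool_rot: [0.707, 0.02, -0.013, -0.707]
ft_force: [8.8, 3.4, -1.1]
grip_width: 0.0157
time: 11.65
position: [0.5128, 0.0284, 0.0221]
tool_rot: [0.707, 0.02, -0.013, -0.707]
ft_force: [7.6, 3.7, 0.1]
grip_width: 0.0157
11.65 [0.5128 0.0284 0.0221] [[0.9988, 0.0106, -0.0468], [0.0468, -0.0008, 0.9989], [0.0105, -0.9999, -0.0013]] [7.6  3.73 0.11] 0.0157
```

View pics/w7.png

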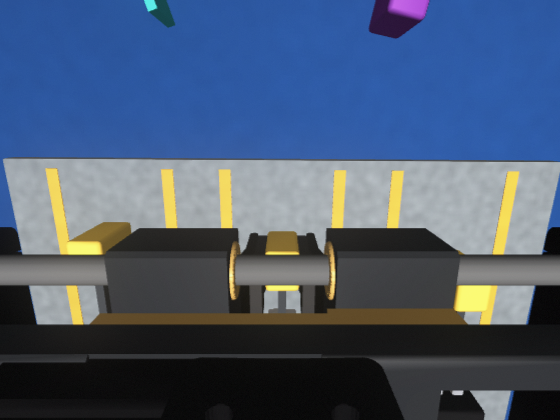

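```bash

python3 -m crank '[[[0,0,0,-0.001,0,0,0],[0,0,0,-0.001,0,0,0],[0,0,0,-0.001,0,0,0],[0,0,0,-0.001,0,0,0],[0,0,0,-0.001,0,0,0]]]'
python3 -m crank '[[[0,0,0,0,0,0,45],[0,0,0,0,0,0,45],[0,0,0,0,0,0,45],[0,0,0,0,-0.02,0,45],[0,0,0,0,-0.03,0,45]]]'
python3 shot.py side d8
```

```text
time: 12.32
position: [0.5078, 0.0281, 0.0221]
tool_rot: [0.707, 0.02, -0.013, -0.706]
ft_force: [7.8, 3.5, 0.2]
grip_width: 0.0158
time: 12.95
position: [0.5014, 0.0284, 0.0711]
tool_rot: [-0.707, -0.015, 0.018, 0.707]
ft_force: [0.3, 0.4, 0.7]
grip_width: 0.0386
12.95 [0.5014 0.0284 0.0711] [[0.9989, -0.004, -0.0469], [0.0469, 0.0006, 0.9989], [-0.004, -1.0, 0.0008]] [0.35 0.36 0.66] 0.0386
```

```bash
python3 -m crank '[[[0,0,0,0.0066,-0.01,0.0298,45],[0,0,0,0.0066,0,0.0298,45],[0,0,0,0.0065,0,0.0298,45],[0,0,0,0,0,0,45],[0,0,0,0,0,0,45]]]'
python3 shot.py wrist w9; python3 shot.py scene s9
```

```text
time: 13.62
position: [0.5176, 0.1181, 0.0812]
tool_rot: [0.707, 0.016, -0.017, -0.707]
ft_force: [-0.2, 0.0, -0.6]
grip_width: 0.039
13.625 [0.5176 0.1181 0.0812] [[0.9989, -0.0014, -0.0475], [0.0475, -0.0004, 0.9989], [-0.0014, -1.0, -0.0003]] [-0.21  0.03 -0.63] 0.039
13.675 [0.5177 0.1178 0.0812] [[0.9989, -0.0013, -0.0467], [0.0467, -0.0003, 0.9989], [-0.0013, -1.0, -0.0003]] [0.19 0.22 0.2 ] 0.0391
```

View pics/w9.png

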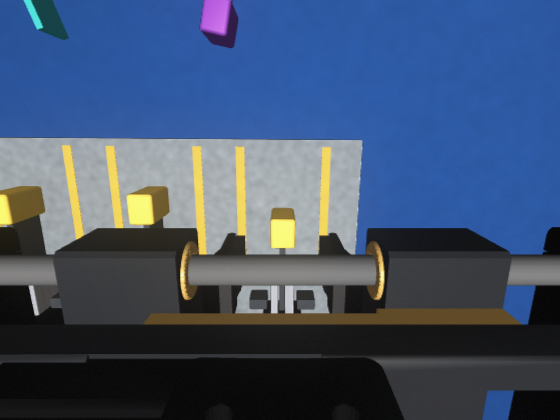

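View pics/s9.png

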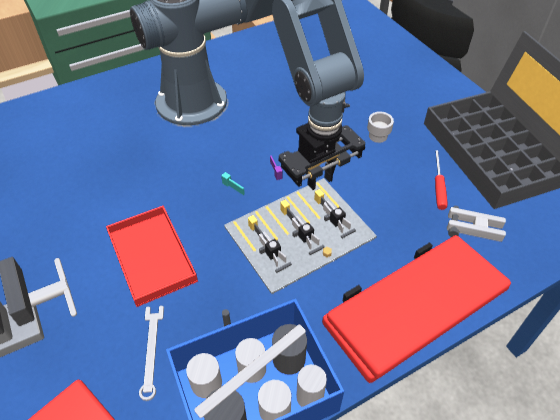

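The third (+y) handle is centred at (283,228) in w9. The −y and middle strips, at (18,205) and (148,206), have been drawn out. Now I test the third.

```bash
python3 -m crank '[[[0,0,0,0.001,0.02,0,45],[0,0,0,0,0.02,0,45],[0,0,0,0,0.012,0,45],[0,0,0,0,0.0075,0,45],[0,0,0,0,0,0,45]]]' 40
python3 -m crank '[[[0,0,0,0,0,0,20],[0,0,0,0,0,0,10],[0,0,0,0,0,0,0],[0,0,0,0,0,0,0],[0,0,0,0,0,0,0]]]' 40
python3 -m crank '[[[0,0,0,-0.0015,0,0,0],[0,0,0,-0.0015,0,0,0],[0,0,0,-0.0015,0,0,0],[0,0,0,-0.0015,0,0,0],[0,0,0,-0.0015,0,0,0]]]'
python3 -m crank '[[[0,0,0,-0.0015,0,0,0],[0,0,0,-0.0015,0,0,0],[0,0,0,-0.0015,0,0,0],[0,0,0,-0.0015,0,0,0],[0,0,0,-0.0015,0,0,0]]]'
```

```text
time: 14.35
position: [0.5192, 0.1183, 0.0217]
tool_rot: [0.707, 0.016, -0.017, -0.707]
ft_force: [-0.6, -0.4, 0.2]
grip_width: 0.0392
time: 14.98
position: [0.5196, 0.1186, 0.0224]
tool_rot: [-0.707, -0.017, 0.016, 0.707]
ft_force: [-1.1, -0.5, 4.4]
grip_width: 0.0157
time: 15.6
position: [0.5179, 0.1185, 0.0227]
tool_rot: [-0.707, -0.021, 0.012, 0.707]
ft_force: [9.4, 2.7, -1.8]
grip_width: 0.0158
time: 16.23
position: [0.5114, 0.1181, 0.023]
tool_rot: [-0.707, -0.022, 0.011, 0.707]
ft_force: [9.5, 2.3, 0.4]
grip_width: 0.0157
```

```bash

python3 -m crank '[[[0,0,0,-0.0014,0,0,0],[0,0,0,-0.0014,0,0,0],[0,0,0,-0.0014,0,0,0],[0,0,0,-0.0014,0,0,0],[0,0,0,-0.0014,0,0,0]]]'
python3 -m crank '[[[0,0,0,0,0,0,45],[0,0,0,0,0,0,45],[0,0,0,0,0,0,45],[0,0,0,0,-0.02,0,45],[0,0,0,0,-0.03,0,45]]]'

```

```text
time: 16.85
position: [0.5045, 0.1178, 0.023]
tool_rot: [-0.707, -0.022, 0.011, 0.707]
ft_force: [9.5, 1.9, -0.4]
grip_width: 0.0158
time: 17.48
position: [0.4956, 0.1174, 0.0715]
tool_rot: [-0.707, -0.015, 0.018, 0.707]
ft_force: [-0.1, 0.5, 0.2]
grip_width: 0.0386
```

```bash
python3 shot.py side d10; python3 shot.py scene s10; python3 - <<'E'
import cv2,numpy as np
a=cv2.imread("pics/s10.png")[200:310,95:205]; cv2.imwrite("pics/s10t.png",cv2.resize(a,None,fx=5,fy=5,interpolation=2))
a=cv2.imread("pics/d10.png")[285:385,200:340]; cv2.imwrite("pics/d10t.png",cv2.resize(a,None,fx=5,fy=5,interpolation=2))
a=cv2.imread("pics/s10.png")[180:300,215:385]; cv2.imwrite("pics/s10b.png",cv2.resize(a,None,fx=4.5,fy=4.5,interpolation=2))
E
```

```text
17.475 [0.4956 0.1174 0.0715] [[0.9989, -0.0044, -0.047], [0.047, -0.0001, 0.9989], [-0.0044, -1.0, 0.0001]] [-0.1   0.52  0.22] 0.0386
17.525 [0.4979 0.1177 0.0751] [[0.9989, 0.0026, -0.0475], [0.0475, -0.0, 0.9989], [0.0026, -1.0, -0.0001]] [-0.39  0.28  1.55] 0.039
```

View pics/s10t.png

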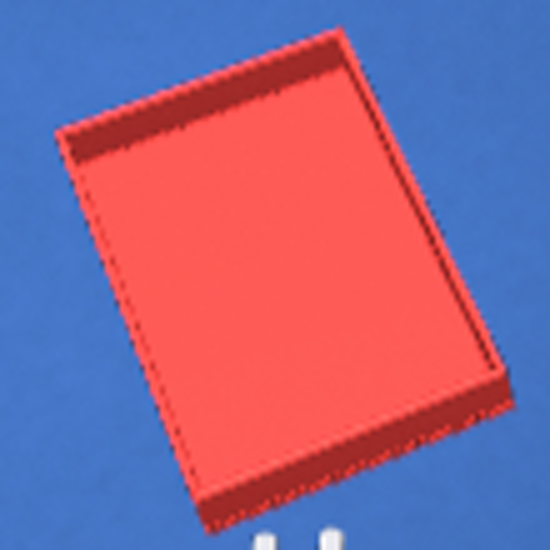

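View pics/d10t.png

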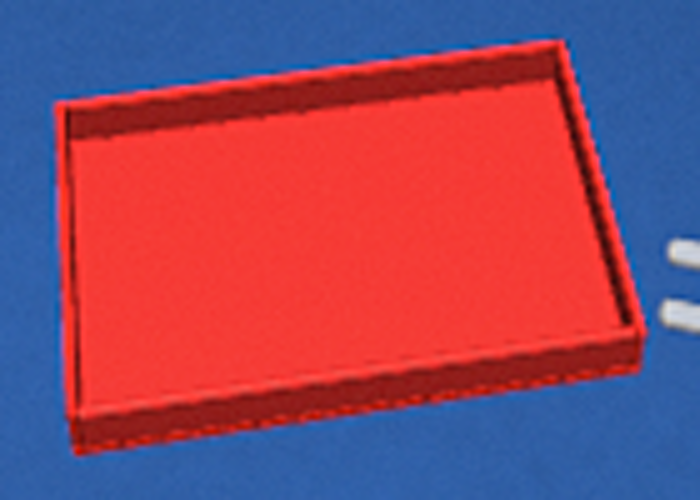

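View pics/s10b.png

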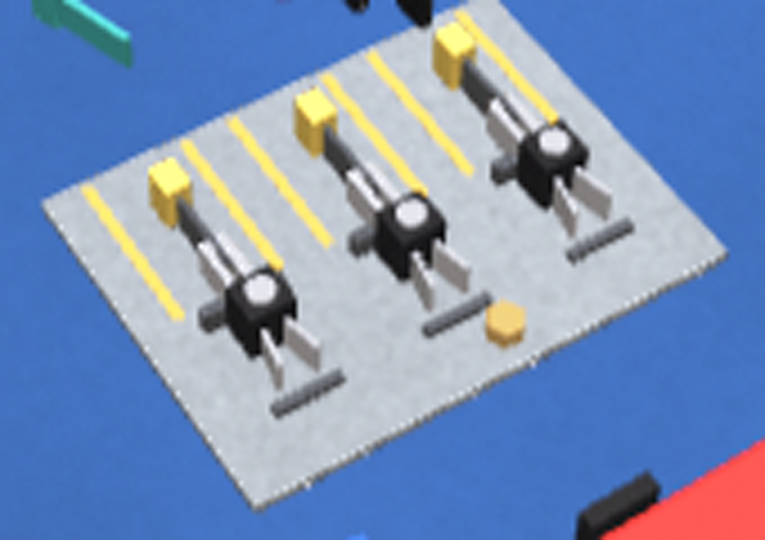

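```bash
python3 - <<'E'
from h import *
C={}
for n in ["s10","d10"]:
    f=np.load(f"/tmp/{n}.npz");C[n]=(f["K"],f["R"],f["t"])
Z={"s10":(5,95,200),"d10":(5,200,285)}
px=lambda n,u,v:np.array([(v+.5)/Z[n][0]-.5+Z[n][2],(u+.5)/Z[n][0]-.5+Z[n][1]])
P={"--":((58,131),(72,415)),"-+":((343,29),(57,102)),"++":((505,368),(565,41)),"+-":((197,500),(645,330))}
X={}
for k,(a,b) in P.items():
    X[k],e=tri([(C["s10"],px("s10",*a)),(C["d10"],px("d10",*b))]);print(k,np.round(X[k]*1e3,1),e)
c=sum(X.values())/4; d=X["++"]+X["+-"]-X["-+"]-X["--"]; yaw=np.degrees(np.arctan2(d[1],d[0]))
e=X["++"]+X["-+"]-X["+-"]-X["--"]; yaw2=np.degrees(np.arctan2(-e[0],e[1]))
print(c*1e3,yaw,yaw2,np.linalg.norm(d)/2,np.linalg.norm(e)/2)
E
```

```text
-- [ 355.4 -362.6   28.5] [[0.1, -0.1], [-0.2, -0.1]]
-+ [ 360.7 -223.8   27.4] [[-0.2, 0.1], [0.2, 0.1]]
++ [ 579.1 -235.2   29.5] [[0.3, -0.2], [-0.3, -0.2]]
+- [ 573.1 -372.1   27.4] [[-0.3, 0.2], [0.3, 0.2]]
[ 467.07973411 -298.41610636   28.19256025] -2.7481023788463443 -2.3645445230085573 0.21832211560087672 0.1379674300839525
```

```bash
python3 -m crank '[[[0,0,0,0.0193,-0.025,-0.036,60],[0,0,0,0.0193,-0.02,-0.036,60],[0,0,0,0.0193,0,-0.036,60],[0,0,0,0.0193,0,-0.036,60],[0,0,0,0.0193,0,-0.036,60]]]'
python3 -m crank '[[[0,0,0,0,0,0,60],[0,0,0,0,0,0,60],[0,0,0,0,0,0,60],[0,0,0,0,0,0,60],[0,0,0,0,0,0,60]]]'
python3 shot.py wrist w11; python3 shot.py side d11
```

```text
time: 18.2
position: [0.6017, -0.0587, 0.1159]
tool_rot: [-0.707, -0.016, 0.017, 0.707]
ft_force: [-0.4, 0.8, 0.2]
grip_width: 0.0521
time: 18.82
position: [0.602, -0.057, 0.1172]
tool_rot: [-0.707, -0.017, 0.017, 0.707]
ft_force: [-0.3, -0.6, -1.0]
grip_width: 0.0522
18.825 [ 0.602  -0.057   0.1172] [[0.9988, -0.0001, -0.048], [0.048, 0.0, 0.9988], [-0.0001, -1.0, 0.0001]] [-0.3  -0.55 -0.96] 0.0522
18.875 [ 0.6021 -0.0572  0.1172] [[0.9989, -0.0, -0.0479], [0.0479, -0.0, 0.9989], [-0.0, -1.0, -0.0]] [ 0.6  -0.54 -0.23] 0.0522
```

View pics/w11.png

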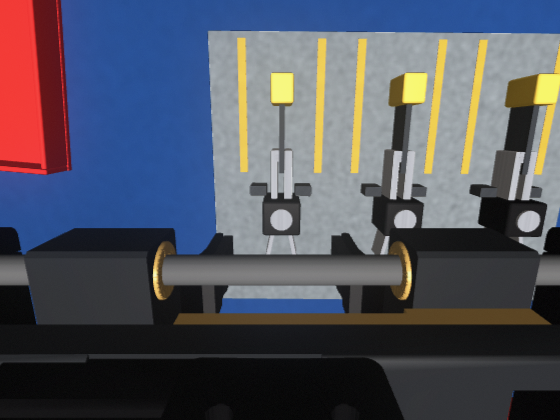

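View pics/d11.png

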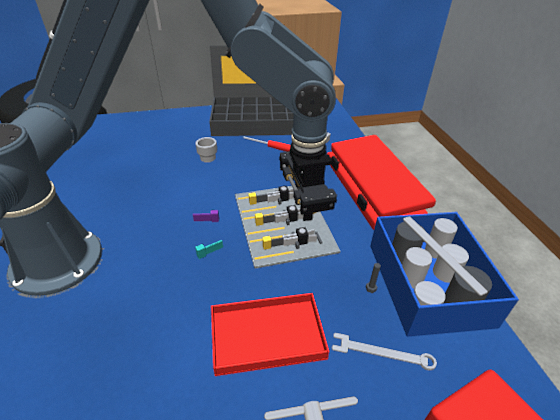

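```bash
python3 -m crank '[[[0,0,0,0.0005,0.03,0,60],[0,0,0,0,0.025,0,60],[0,0,0,0,0.02,0,60],[0,0,0,0,0.012,0,60],[0,0,0,0,0.008,0,60]]]' 40
python3 -m crank '[[[0,0,0,0,0,0,60],[0,0,0,0,0,0,40],[0,0,0,0,0,0,30],[0,0,0,0,0,0,20],[0,0,0,0,0,0,10]]]' 40
python3 -m crank '[[[0,0,0,0,0,0,0],[0,0,0,0,0,0,0],[0,0,0,0,0,0,0],[0,0,0,0,-0.002,0,0],[0,0,0,0,-0.004,0,0]]]' 40
```

```text
time: 19.55
position: [0.6028, -0.0577, 0.0216]
tool_rot: [-0.707, -0.017, 0.017, 0.707]
ft_force: [0.6, 0.2, 0.0]
grip_width: 0.052
time: 20.18
position: [0.603, -0.0577, 0.0225]
tool_rot: [0.707, 0.017, -0.016, -0.707]
ft_force: [-0.1, -0.3, 1.9]
grip_width: 0.0277
time: 20.8
position: [0.6029, -0.0577, 0.0274]
tool_rot: [-0.707, -0.017, 0.017, 0.707]
ft_force: [0.9, -0.2, -2.0]
grip_width: 0.028
```

```bash
python3 -m crank '[[[0,0,0,0,-0.008,0,0],[0,0,0,0,-0.012,0,0],[0,0,0,0,-0.015,0,0],[0,0,0,0,-0.015,0,0],[0,0,0,0,-0.012,0,0]]]'
python3 shot.py side d12; python3 shot.py wrist w12
```

```text
time: 21.42
position: [0.6028, -0.0578, 0.0916]
tool_rot: [0.707, 0.017, -0.016, -0.707]
ft_force: [1.6, 0.0, -2.1]
grip_width: 0.028
21.425 [ 0.6028 -0.0578  0.0916] [[0.9989, 0.0009, -0.0471], [0.0471, -0.0003, 0.9989], [0.0009, -1.0, -0.0003]] [ 1.57  0.01 -2.1 ] 0.028
21.475 [ 0.6038 -0.0579  0.0929] [[0.9989, 0.0033, -0.0473], [0.0473, -0.001, 0.9989], [0.0032, -1.0, -0.0012]] [ 0.58  0.47 -1.2 ] 0.0277
```

View pics/d12.png

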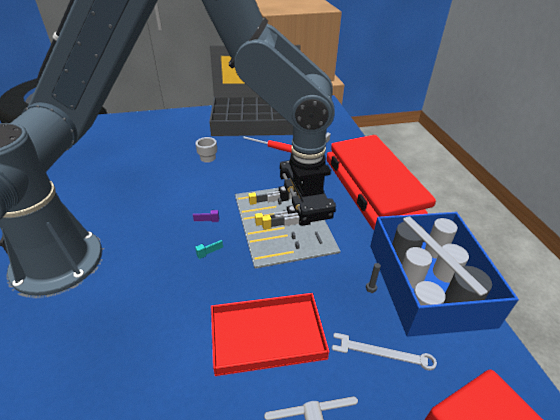

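View pics/w12.png

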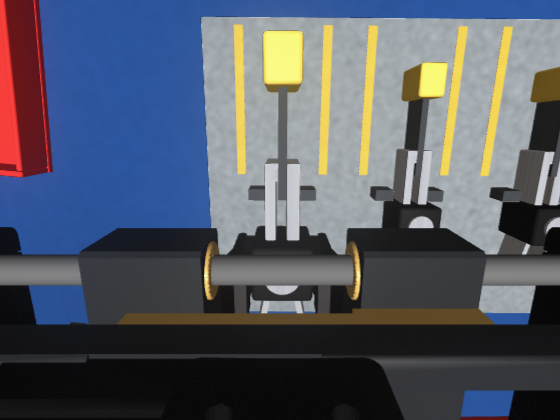

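```bash
python3 -m crank '[[[0,0,0,-0.006,0,-0.012,0],[0,0,0,-0.009,0,-0.019,0],[0,0,0,-0.012,0,-0.025,0],[0,0,0,-0.014,0,-0.028,0],[0,0,0,-0.014,0,-0.028,0]]]'
python3 -m crank '[[[0,0,0,-0.014,0,-0.028,0],[0,0,0,-0.014,0,-0.028,0],[0,0,0,-0.013,0,-0.028,0],[0,0,0,-0.012,0,-0.025,0],[0,0,0,-0.007,0,-0.016,0]]]'
python3 -m crank '[[[0,1,0,0,0,0,0],[0,1.5,0,0,0,0,0],[0,1.5,0,0,0,0,0],[0,1,0,0,0,0,0],[0,0,0,0,0,0,0]]]'
python3 shot.py side d13; python3 shot.py scene s13;python3 shot.py wrist w13
```

```text
time: 22.15
position: [0.5515, -0.1742, 0.0894]
tool_rot: [-0.707, -0.016, 0.017, 0.707]
ft_force: [0.4, 0.2, -3.1]
grip_width: 0.0278
time: 22.78
position: [0.4973, -0.3019, 0.0895]
tool_rot: [-0.707, -0.015, 0.016, 0.707]
ft_force: [0.0, 0.1, -2.4]
grip_width: 0.0278
time: 23.4
position: [0.4993, -0.2993, 0.0901]
tool_rot: [0.707, -0.014, 0.014, -0.707]
ft_force: [0.4, 0.4, -2.1]
grip_width: 0.0276
23.4 [ 0.4993 -0.2993  0.0901] [[0.9992, 0.0, 0.0394], [-0.0394, -0.0, 0.9992], [0.0, -1.0, -0.0]] [ 0.39  0.45 -2.06] 0.0276
23.45 [ 0.4992 -0.2995  0.0901] [[0.9992, 0.0, 0.0394], [-0.0394, -0.0001, 0.9992], [0.0, -1.0, -0.0001]] [ 0.58  0.53 -1.95] 0.0277
23.5 [ 0.4992 -0.2996  0.0901] [[0.9992, 0.0, 0.0396], [-0.0396, -0.0, 0.9992], [0.0, -1.0, -0.0]] [-0.74  0.52 -2.5 ] 0.0279
```

```bash
python3 - <<'E'
import cv2,numpy as np
a=cv2.imread("pics/s13.png")[170:320,75:275]; cv2.imwrite("pics/s13t.png",cv2.resize(a,None,fx=4,fy=4,interpolation=2))
a=cv2.imread("pics/d13.png")[235:385,180:380]; cv2.imwrite("pics/d13t.png",cv2.resize(a,None,fx=4,fy=4,interpolation=2))
E
```

```text
(no output)
```

View pics/d13t.png

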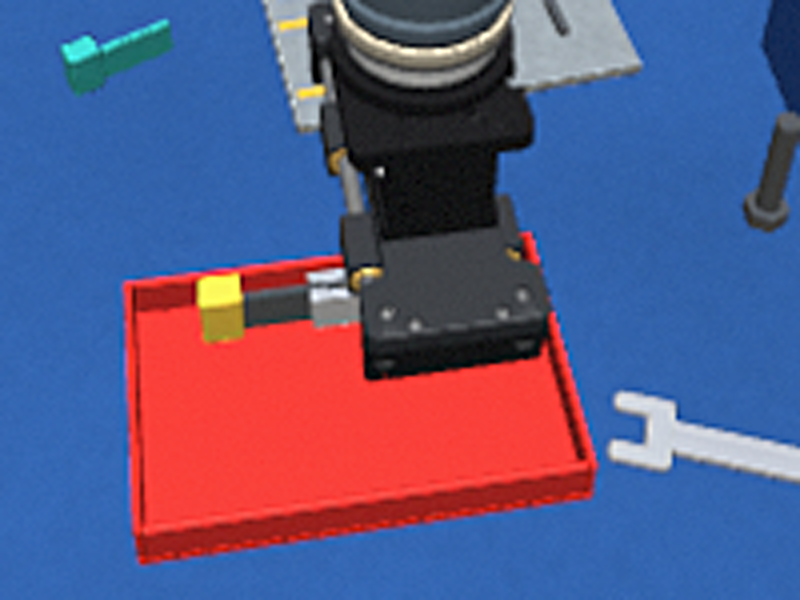

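View pics/s13t.png

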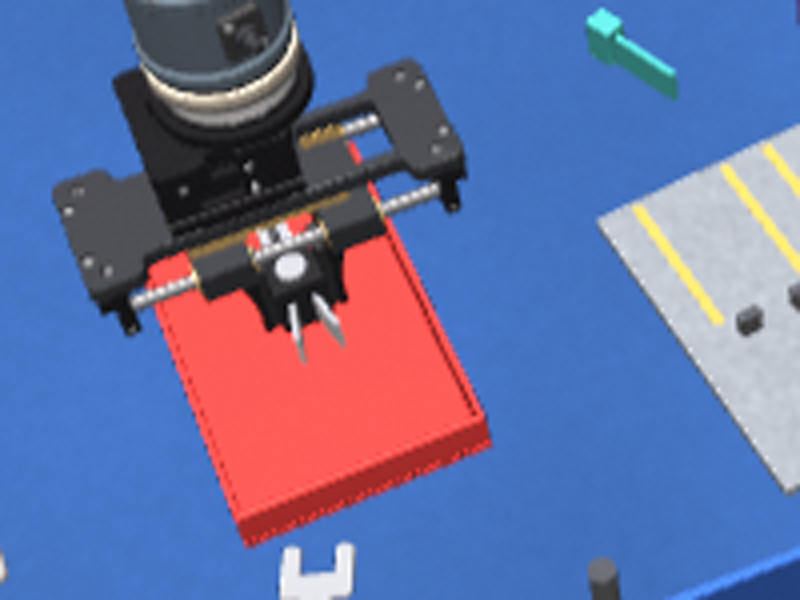

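View pics/w13.png

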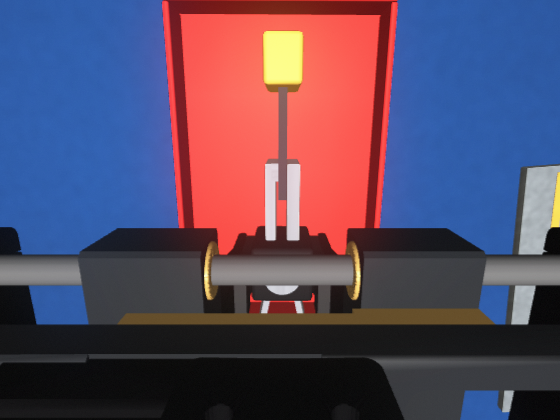

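```bash
python3 -m crank '[[[0,0,0,0,0.012,0,0],[0,0,0,0,0.018,0,0],[0,0,0,0,0.018,0,0],[0,0,0,0,0.010,0,0],[0,0,0,0,0.005,0,0]]]'
python3 -m crank '[[[0,0,0,0,0.001,0,0],[0,0,0,0,0.001,0,0],[0,0,0,0,0.001,0,0],[0,0,0,0,0.001,0,0],[0,0,0,0,0.001,0,0]]]'
python3 -m crank '[[[0,0,0,0,0.001,0,0],[0,0,0,0,0.001,0,0],[0,0,0,0,0.001,0,0],[0,0,0,0,0.0005,0,0],[0,0,0,0,0,0,0]]]'
```

```text
time: 24.18
position: [0.4986, -0.2995, 0.0258]
tool_rot: [-0.707, 0.015, -0.014, 0.707]
ft_force: [0.8, 0.5, -2.3]
grip_width: 0.0276
time: 24.8
position: [0.4991, -0.2999, 0.0222]
tool_rot: [0.707, -0.014, 0.014, -0.707]
ft_force: [0.2, -0.3, -1.5]
grip_width: 0.028
time: 25.42
position: [0.499, -0.2999, 0.0185]
tool_rot: [0.707, -0.014, 0.014, -0.707]
ft_force: [0.2, -0.2, -2.8]
grip_width: 0.0275
```

```bash
python3 -m crank '[[[0,0,0,0,0.0005,0,0],[0,0,0,0,0.0005,0,0],[0,0,0,0,0,0,0],[0,0,0,0,0,0,0],[0,0,0,0,0,0,0]]]'
python3 shot.py side d14; python3 -c "
import cv2
a=cv2.imread('pics/d14.png')[285:385,200:340]; cv2.imwrite('pics/d14t.png',cv2.resize(a,None,fx=5,fy=5,interpolation=2))"
```

```text
time: 26.05
position: [0.4991, -0.2999, 0.0185]
tool_rot: [0.707, -0.014, 0.014, -0.707]
ft_force: [-1.5, 0.6, 5.2]
grip_width: 0.0281
26.05 [ 0.4991 -0.2999  0.0185] [[0.9992, 0.0003, 0.04], [-0.04, -0.0003, 0.9992], [0.0003, -1.0, -0.0003]] [-1.46  0.63  5.24] 0.0281
```

View pics/d14t.png

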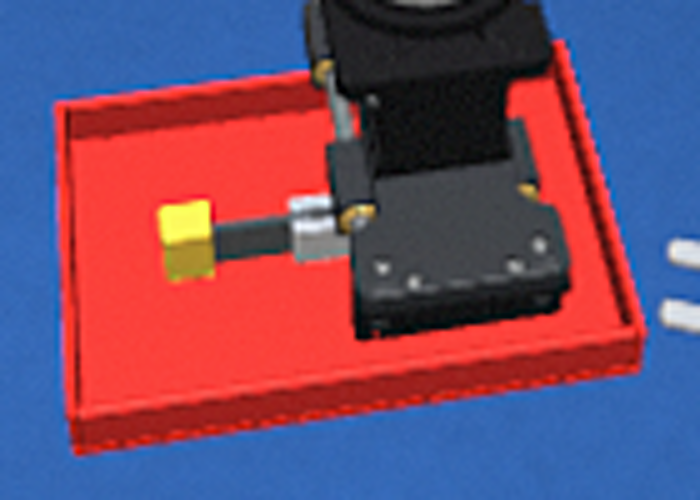

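Contact shows as an upward force of about 7 N, and the height matches the tray floor. The clip sits with its handle clear of the walls. I open gently and lift away.

```bash
python3 -m crank '[[[0,0,0,0,0,0,40],[0,0,0,0,0,0,50],[0,0,0,0,0,0,60],[0,0,0,0,0,0,60],[0,0,0,0,0,0,60]]]'
python3 -m crank '[[[0,0,0,0,-0.01,0,60],[0,0,0,0,-0.02,0,60],[0,0,0,0,-0.03,0,60],[0,0,0,0,-0.04,0,60],[0,0,0,0,-0.04,0,60]]]'
python3 -m crank '[[[0,0,0,0,-0.02,0,60],[0,0,0,0,0,0,60],[0,0,0,0,0,0,60],[0,0,0,0,0,0,60],[0,0,0,0,0,0,60]]]'
python3 shot.py side d15; python3 shot.py scene s15;python3 shot.py wrist w15; python3 - <<'E'
import cv2,numpy as np
a=cv2.imread("pics/s15.png")[170:320,75:400]; cv2.imwrite("pics/s15t.png",cv2.resize(a,None,fx=2.4,fy=2.4,interpolation=2))
a=cv2.imread("pics/d15.png")[180:385,190:390]; cv2.imwrite("pics/d15t.png",cv2.resize(a,None,fx=2.9,fy=2.9,interpolation=2))
E
```

```text
time: 26.72
position: [0.499, -0.2998, 0.0174]
tool_rot: [-0.707, 0.014, -0.014, 0.707]
ft_force: [0.5, 0.1, 0.0]
grip_width: 0.0517
time: 27.35
position: [0.4989, -0.2997, 0.1593]
tool_rot: [0.707, -0.014, 0.014, -0.707]
ft_force: [-0.3, -0.3, -1.3]
grip_width: 0.0521
time: 27.98
position: [0.4986, -0.2995, 0.1765]
tool_rot: [-0.706, 0.015, -0.014, 0.707]
ft_force: [-0.1, 0.3, 1.3]
grip_width: 0.0523
27.975 [ 0.4986 -0.2995  0.1765] [[0.9992, -0.0016, 0.0401], [-0.0401, 0.0014, 0.9992], [-0.0016, -1.0, 0.0014]] [-0.07  0.28  1.26] 0.0523
28.025 [ 0.4987 -0.2996  0.1766] [[0.9992, -0.0013, 0.0402], [-0.0402, 0.0012, 0.9992], [-0.0014, -1.0, 0.0011]] [-1.39  0.64 -0.3 ] 0.052
28.075 [ 0.4988 -0.2997  0.1768] [[0.9992, -0.001, 0.0402], [-0.0402, 0.0009, 0.9992], [-0.001, -1.0, 0.0009]] [-0.13  0.31  0.45] 0.0525
```

View pics/d15t.png

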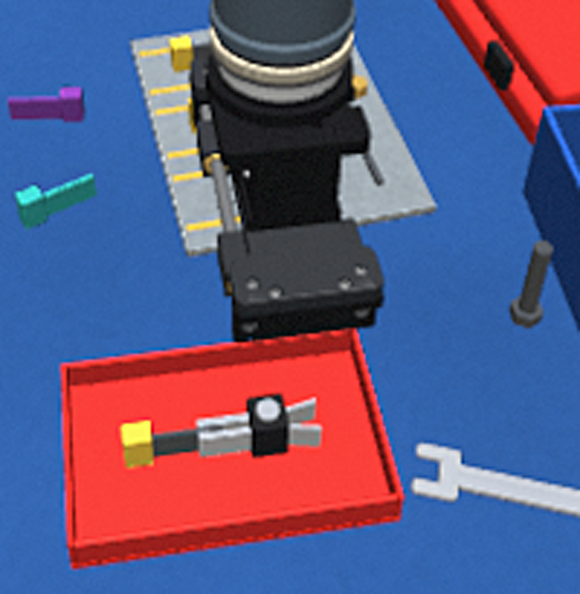

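View pics/s15t.png

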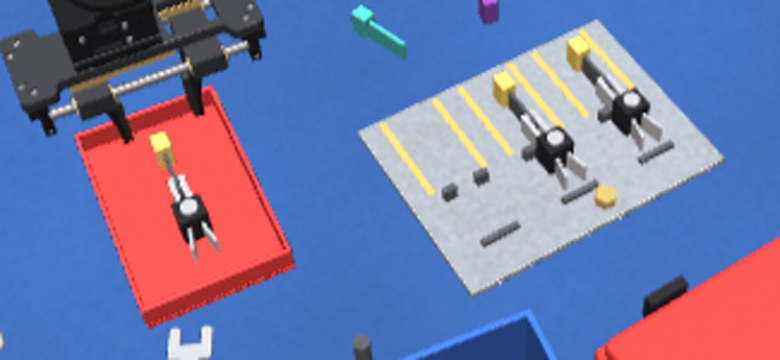

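View pics/w15.png

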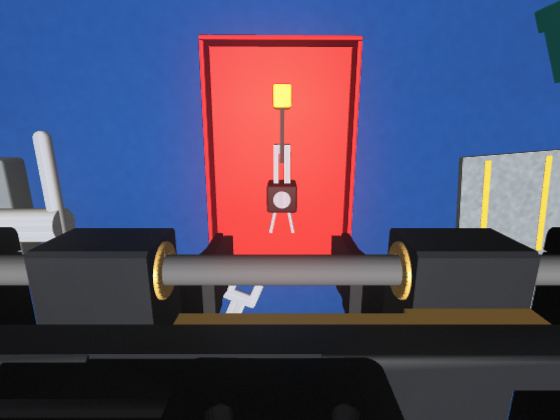

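```bash
python3 -c "
from rig import robot
print(robot.hand_in())"
```

```text
the job is handed in; nothing more can be done
None
```

I tested all three strips, set the weakest clip, the one from the −y bay, in the red tray, and handed the job in at about 28 s of the 69 s allowed. No verdict was reported.

| Bay | Drawn | Pull force |
|---|---|---|
| −y | about 15 mm | 4 to 5 N |
| middle | about 15 mm | about 8 N |
| +y | about 15 mm | about 9.5 N |

- **Placement:** I lifted the −y clip by its block and lowered it until I felt the tray floor. The last pictures show it flat in the tray with its strip still in the jaws, clear of the walls by my estimate from the measured poses.
- **Everything else:** The two sound clips are still in their bays with their strips held, and nothing else looks moved. The gripper was open and about 0.17 m above the tray.
- **Checks that were off:**
  - The −y reading is only a little over half of the middle one, not clearly under half. I put this down to sensor offset of up to about 1 N. Both readings still fall in the stated weak and sound ranges.
  - The arm lagged the commands on the two stiff clips, so I added one more short pull on each to reach 15 mm.

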